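# Release the red seasoning jar from the two-lane dispenser

## Robot

A 6-joint arm with a two-finger parallel gripper is mounted at the origin on the work surface. World frame = base frame: x ahead of the robot, y to its left, z up, the work surface at z = 0. Lengths are in m, angles in rad, forces in N, time in s.
With the tool pointing down it reaches from about 0.35 to 0.775 m from the base axis. Payload 5.5 kg.
Tool frame: the origin (TCP) lies at the very end of the fingers, on their centre line; the grasp point (between the pads) lies 19 mm behind it; z points along the fingers, y is the direction in which the jaws open and shut (so a half turn about z gives the same grasp; the last joint's range is limited). The gripper opens to 85 mm and grips with 20 to 120 N. Pads are 22 mm wide; open, the fingers measure 114 mm over their backs; the gripper's body (76 mm by 85 mm) begins 54 mm behind the grasp point. The pads swing forward as they close: fully open they stand 13 mm farther back than shut.
Start: joints at [-1.354, 0.313, 0.046, 1.304, 0, 1.431], TCP at [0.201, -0.539, 0.231] pointing down, gripper open.
Joint ranges: [-2.76, 2.76], [-0.86, 1.69], [-1.03, 1.26], [-2.2, 2.34], [-1.47, 1.5], [-3.14, 3.14]. Speed limits (rad/s): [2.57, 2.57, 3.14, 3.14, 3.14, 3.14].

## Interface

Orientations are given as a unit quaternion [w, x, y, z].
In Python, from workcell import get_state, vision, workorder, silhouettes, tip_of gives the robot as it stands.
- The arm moves only by the shell command python3 -m inch 'ROWS' [FORCE]. ROWS is JSON, a list of rows, each a list of 7 numbers: the shift along the tool's x, y, z in cm, then the turn, a rotation vector about the tool's x, y, z in degrees, then the finger opening in cm, from 0 to 8.54. In form: [[dx, dy, dz, rx, ry, rz, hand], ...]. A call has 1 to 5 rows; each row shifts and turns the commanded pose from where the row before left it, along the tool's axes as they then stand; what a row does not reach is not made up. A row lasts 1/10 s, in which the tool goes at most 50 mm and 8.59 degrees, less where a joint would pass 70% of its speed; a pose out of reach is approached as far as the arm can. A call with a gripper value outside its range is refused whole. The fingers move at their own pace and stop on an object; FORCE is the grip in N (left out, the last holds). Time passes only in rows, so rows that do not move let the fingers close. It gives the time, the measured TCP pose, the force and the opening at its end, in the units of the state.
- get_state(): the state, without advancing time (a new reading comes with each control period).
- vision.read_camera(name): name is "scene" or "side" or "wrist"; returns a dict with "pixels" (420x560x3 uint8, red, green, blue), "depth" (420x560 float32, m along the optical axis (not along the pixel's ray), 0 where there is no reading), "mtx" (3x3 intrinsics, pixels), "T" (4x4, takes a point from camera to world coordinates); the wrist camera has in their place "tool_from_camera" (4x4, takes a point from camera to tool coordinates, whose origin is the TCP and whose axes are the flange's). Camera axes: x right, y up, looking along -z (the intrinsics and any distortion apply to the point x, -y, -z); pixel columns grow to the right and rows downward; lengths in m; the calibration is good to about 2 mm. A picture is of the moment at which its call begins: read the wrist's pose just before it.
- workorder.hand_in(): hands the job in, once; it reports no verdict.
Trained networks look in a picture, given as the dict that the camera call returned (one of the last four; its "shot" number tells which), for a name from the list of things; names that differ only in an ending like _2 or _b are one class to them, and where a whole thing is asked for, a point or a joint stands for the part that bears it (a point fixed in the world has none). Each returns a list of dicts, best first, with "confidence" (0 to 1); they miss things now and then, are a little off and sometimes report something else, mostly with a low value. They report only what shows in the picture. A call takes as long as a camera call. They do not tell look-alikes from the thing itself.
- silhouettes(picture, label): "mask" (420x560 bool, what is visible of it) and "location" ([column, row] in pixels, amid what is visible of it).
- tip_of(picture, label): "location" ([column, row] in pixels: a listed point, or the origin of a listed thing).
The state is a dict: "clock": time; "joint_pos": joint angles; "qvel": joint speeds; "tau": joint torques, N m; "tcp_pos": TCP position; "orientation": TCP orientation; "wrist_force": force on the tool from outside, world axes, zero at the start; "ft_torque": the same for the moment, N m; "finger_gap": finger opening in m.
Only numpy, scipy, OpenCV 4.12 (cv2) and the standard library are available. Lean on these libraries where they do the work, as an engineer would, in place of code of your own. Each camera call takes 0.05 s, during which the arm holds its last target.

## Task

Press down the blue pad of the lever belonging to the lane that holds the red seasoning jar, so that its gate lifts and the jar rolls down to the end stop at the bottom of the lane; then let the lever back up so that the gate is shut again. Touch only that lever: do not touch or pick up either jar, leave the other lever and the yellow jar as they are, and do not disturb the things standing around.

Things in the scene. Friction and masses are not known exactly. Their poses are not given: they have to be found in the camera images.
- dispenser: Fixed two-lane jar dispenser on a cross-shaped plywood base, 256 x 370 mm. Origin on the table midway between the gates; +x points down the lanes, +y to the left lane, z up. Lane centres y = +50 (left), -50 mm (right), 94 mm wide, falling 0.2 rad, floor 50 mm high at the gates (x = 0); end stop at x = 141 mm. Each lever bar lies across at x = 0: orange gate at its inner end, blue pad at its outer end.
- red_jar: The red seasoning jar with a black cap, 40 mm diameter, 85 mm long, about 120 g, lying across either lane of the dispenser behind that lane's shut gate (dispenser x about -23 mm, 75 mm above the table). Released, it rolls to x about +120 mm, 46 mm above the table. Origin at its centre; its own axes turn as it rolls.
- yellow_jar: The yellow seasoning jar with a black cap, 40 mm diameter, 85 mm long, about 120 g, lying across either lane of the dispenser behind that lane's shut gate (dispenser x about -23 mm, 75 mm above the table). Released, it rolls to x about +120 mm, 46 mm above the table. Origin at its centre; its own axes turn as it rolls.
- left_lever (a joint): The left lever, serving the lane on the dispenser's +y side. Angle in rad: 0 at rest (gate down, shut), grows as its blue pad is pressed; hard stop at 0.45. The jar passes once beyond about 0.3. Its spring needs about 2 N at the pad to start and 4 N fully down, and returns it to 0 when let go. Hinge along the dispenser's x axis at its y = +150 mm, 110 mm above the table.
- right_lever (a joint): The right lever, serving the lane on the dispenser's -y side. Angle in rad: 0 at rest (gate down, shut), grows as its blue pad is pressed; hard stop at 0.45. The jar passes once beyond about 0.3. Its spring needs about 2 N at the pad to start and 4 N fully down, and returns it to 0 when let go. Hinge along the dispenser's x axis at its y = -150 mm, 110 mm above the table.
- left_pad (a point): Centre of the top face of the left lever's blue press pad, a 44 x 44 mm plate at the lever's outer end (+y side), 100 mm outward from the hinge and 120 mm above the table at rest; about 45 mm lower and 6 mm nearer the hinge when fully down. It moves with the lever. Free space below it.
- right_pad (a point): Centre of the top face of the right lever's blue press pad, a 44 x 44 mm plate at the lever's outer end (-y side), 100 mm outward from the hinge and 120 mm above the table at rest; about 45 mm lower and 6 mm nearer the hinge when fully down. It moves with the lever. Free space below it.
- sauce: Amber sauce bottle with black cap, 52 mm diameter, 170 mm tall, standing loose. Origin at the centre of its underside. Leave alone.
- shaker: Clear seasoning shaker with paper label and black cap, 56 mm diameter, 125 mm tall, standing loose. Origin at the centre of its underside. Leave alone.
- cup: Small steel cup, 70 mm across, 60 mm tall, standing loose. Origin at the centre of its underside. Leave alone.
Mind the look-alikes: they are no part of the job. Of the things that look like the red_jar, the middle-sized one is meant.

How it is judged:
On the way, in this order (a step that is already met when the one before it is completed fails the run):
1. the fingers press down the lever of the red jar's lane (past 0.15 rad) (((y of red_jar in the frame of dispenser above 0 m and value of joint left_lever above 0.15 rad and contact force between the fingers and left_lever above 0.3 N) or (y of red_jar in the frame of dispenser below 0 m and value of joint right_lever above 0.15 rad and contact force between the fingers and right_lever above 0.3 N))).
2. the red jar has rolled past the gate to the lower half of its lane (x of red_jar in the frame of dispenser above 0.08 m), for 0.1 s.
At the end, for the whole second after the job is handed in: The red jar lies still at the end stop of its own lane (centre 105 to 135 mm down the lane from the gate, at most 60 mm above the table), both levers are back at rest (under 0.05 rad), the yellow jar is within 15 mm of its start, and the bystanders stand where they were (within 25 mm and 0.3 rad) (x of red_jar in the frame of dispenser between 0.105 and 0.135 m and z of red_jar in the frame of dispenser below 0.06 m and linear speed of red_jar below 0.03 m/s and (y of red_jar in the frame of dispenser between 0.03 and 0.07 m or y of red_jar in the frame of dispenser between -0.07 and -0.03 m) and value of joint each of left_lever, right_lever below 0.05 rad and distance of yellow_jar from where it was at the start of the episode below 0.015 m and not (distance of sauce from where it was at the start of the episode above 0.025 m) and not (angle between sauce's own z axis and vertical above 0.3 rad) and not (distance of shaker from where it was at the start of the episode above 0.025 m) and not (angle between shaker's own z axis and vertical above 0.3 rad) and not (distance of cup from where it was at the start of the episode above 0.025 m) and not (angle between cup's own z axis and vertical above 0.3 rad)); the robot touches nothing.
It fails at once if a jar is touched by the robot (contact force between any of the fingers, the arm and red_jar above 0.5 N or contact force between any of the fingers, the arm and yellow_jar above 0.5 N).
It fails at once if a jar is lifted off its lane (z of any of red_jar, yellow_jar in the frame of dispenser above 0.1 m).
It fails at once if the other lever is pressed (past 0.08 rad) ((y of red_jar in the frame of dispenser above 0 m and value of joint right_lever above 0.08 rad) or (y of red_jar in the frame of dispenser below 0 m and value of joint left_lever above 0.08 rad)).
It fails at once if the yellow jar is moved more than 15 mm (distance of yellow_jar from where it was at the start of the episode above 0.015 m).
It fails at once if a bystander is shifted more than 25 mm or tipped (distance of any of sauce, shaker, cup from where it was at the start of the episode above 0.025 m or angle between any of sauce, shaker, cup's own z axis and vertical above 0.3 rad).
It also fails if it takes over 32 s, if anything falls off the work surface, if the arm or the gripper's body presses on something with over 40 N, if the wrist force passes 120 N, or if a joint passes its speed limit or range.

## Working session

There is one attempt and no reset: what is moved stays moved. The work goes in short steps, Python scripts to look and compute and a shell command to move; the robot and the scene stay as the last step left them, time stands still between calls to the robot, and variables do not carry over. Pictures are saved under pics/ and viewed, and the job is handed in when it is done.

```bash
mkdir -p pics; ls
cat > h.py <<'E'
import numpy as np, cv2
from workcell import get_state, vision, workorder, silhouettes, tip_of
def save(p,n): cv2.imwrite('pics/'+n, cv2.cvtColor(p['pixels'],cv2.COLOR_RGB2BGR))
def to_world(p,uv,depth=None):
    u,v=uv; d=p['depth'][int(round(v)),int(round(u))] if depth is None else depth
    K=p['mtx']; c=np.array([(u-K[0,2])/K[0,0]*d,-(v-K[1,2])/K[1,1]*d,-d,1])
    return (p['T']@c)[:3]
E
python3 - <<'E'
from h import *
s=get_state(); print(s['clock'],s['tcp_pos'],s['orientation'],s['finger_gap'])
for n in ['scene','side']:
    p=vision.read_camera(n); save(p,n+'1.png'); print(n,[k for k in p], p['T'][:3,3].round(3))
    for l in ['left_pad','right_pad','red_jar','yellow_jar','dispenser','sauce','shaker','cup']:
        for r in tip_of(p,l)[:3]:
            uv=r['location']; print(l,'tip',np.round(uv,1),round(r['confidence'],2),to_world(p,uv).round(3))
E
```

```text
pics
0.0 [ 0.20071111 -0.53827139  0.23040316] [-9.28317465e-04  9.84126397e-01  1.77466534e-01 -3.58953099e-05] 0.08521582477563074
scene ['pixels', 'depth', 'mtx', 'T', 'shot'] [ 0.831 -0.4    0.911]
left_pad tip [308.8 164.9] 0.78 [0.515 0.163 0.119]
right_pad tip [146.  346.3] 0.71 [ 0.504 -0.336  0.119]
red_jar tip [275.9 157.2] 0.97 [0.411 0.185 0.053]
red_jar tip [212.4 192.3] 0.9 [0.337 0.028 0.026]
red_jar tip [247.1 237.3] 0.62 [ 0.505 -0.051  0.092]
yellow_jar tip [213.3 269.5] 0.67 [ 0.494 -0.147  0.091]
yellow_jar tip [306.7 163.4] 0.49 [0.51  0.163 0.12 ]
dispenser tip [243.9 273.1] 0.95 [ 0.532 -0.103  0.045]
sauce tip [356.1 257.4] 0.57 [0.706 0.061 0.049]
sauce tip [213.7 269.7] 0.22 [ 0.505 -0.154  0.115]
shaker tip [261.3 384.2] 0.94 [ 0.702 -0.27   0.1  ]
cup tip [298.3 342.1] 0.87 [ 0.7   -0.148  0.006]
side ['pixels', 'depth', 'mtx', 'T', 'shot'] [-0.097  0.642  0.749]
left_pad tip [255.8 233. ] 0.76 [0.513 0.164 0.12 ]
right_pad tip [396.6 157.5] 0.66 [ 0.505 -0.337  0.119]
red_jar tip [281.8 295.3] 0.96 [0.387 0.203 0.051]
red_jar tip [324.3 218.4] 0.77 [ 0.478 -0.019  0.085]
red_jar tip [348.2 283. ] 0.74 [0.333 0.052 0.023]
yellow_jar tip [352.8 200.3] 0.84 [ 0.478 -0.124  0.089]
dispenser tip [328.2 225. ] 0.78 [ 0.476 -0.034  0.058]
sauce tip [238.9 229. ] 0.93 [ 0.675  0.093 -0.003]
shaker tip [329.  175.5] 0.93 [ 0.662 -0.24   0.028]
cup tip [294.5 188. ] 0.82 [ 0.652 -0.087  0.057]
```

View pics/scene1.png

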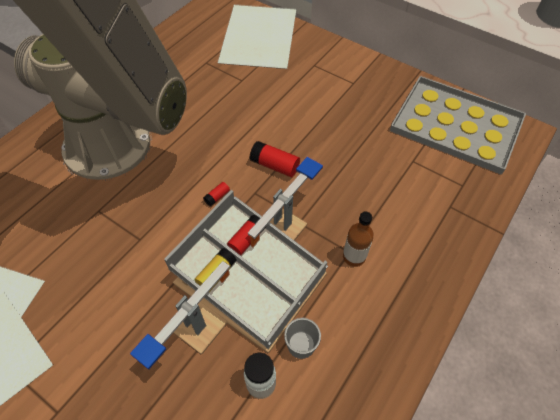

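View pics/side1.png

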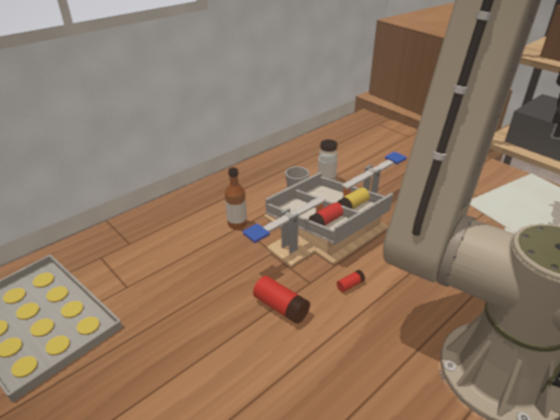

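Scene view: the middle-sized red jar (about px 244,236) lies in the dispenser's left lane, on the world +y side. The bigger red jar (275,157) and the smaller one (217,193) are loose look-alikes. The left blue pad (309,165) measures about (0.514, 0.163, 0.12), which matches the given height of 120 mm. The two pads are 0.50 m apart, as expected. The side view agrees.

First I shut the fingers and turn the wrist away from its limit.

```bash
python3 -m inch '[[0,0,-0.5,0,0,-8,0],[0,0,-0.5,0,0,-8,0],[0,0,-0.5,0,0,-8,0],[0,0,-0.5,0,0,-8,0],[0,0,0,0,0,-8,0]]' 40
cat >> h.py <<'E'
from scipy.spatial.transform import Rotation as R
def delta(t):
    s=get_state(); q=s['orientation']; r=R.from_quat([q[1],q[2],q[3],q[0]])
    d=r.inv().apply(np.array(t)-s['tcp_pos'])*100
    print('tool delta cm',d.round(2),'tool x',r.as_matrix()[:,0].round(3),'q',np.round(s['joint_pos'],2),'F',np.round(s['wrist_force'],1),'gap',round(s['finger_gap'],3),'tcp',np.round(s['tcp_pos'],4),s['clock'])
E
python3 -c "
from h import *
delta([0.514,0.161,0.23])"
```

```text
clock: 1.4
tcp_pos: [0.2009, -0.5392, 0.2521]
orientation: [0.001, 0.863, 0.506, -0.0]
wrist_force: [0.1, 0.5, 0.6]
finger_gap: 0.0121
tool delta cm [76.4  -6.87  2.12] tool x [ 0.488  0.873 -0.001] q [-1.35  0.31  0.09  1.35 -0.    0.73] F [0.1 0.5 0.6] gap 0.012 tcp [ 0.2009 -0.5392  0.2521] 1.4
```

```bash
python3 -m inch '[[3,-0.3,0,0,0,0,0],[4,-0.4,0,0,0,0,0],[4,-0.4,0,0,0,0,0],[4,-0.4,0,0,0,0,0],[4,-0.4,0,0,0,0,0]]'
python3 -m inch '[[4,-0.4,0,0,0,0,0],[4,-0.4,0,0,0,0,0],[4,-0.4,0,0,0,0,0],[4,-0.4,0,0,0,0,0],[4,-0.4,0,0,0,0,0]]'
python3 -c "
from h import *
delta([0.514,0.161,0.23])"
```

```text
clock: 1.9
tcp_pos: [0.2784, -0.3628, 0.2513]
orientation: [0.0, 0.864, 0.503, 0.0]
wrist_force: [0.6, -0.7, 0.3]
finger_gap: -0.0001
clock: 2.4
tcp_pos: [0.3597, -0.1789, 0.2516]
orientation: [0.0, 0.864, 0.503, 0.0]
wrist_force: [0.3, -0.3, 0.4]
finger_gap: -0.0001
tool delta cm [37.18 -3.36  2.15] tool x [ 0.494  0.87  -0.   ] q [-0.66 -0.03 -0.31  1.29  0.    1.43] F [ 0.3 -0.3  0.4] gap -0.0 tcp [ 0.3597 -0.1789  0.2516] 2.4
```

```bash
python3 -m inch '[[4,-0.4,0,0,0,0,0],[4,-0.4,0,0,0,0,0],[4,-0.4,0,0,0,0,0],[4,-0.4,0,0,0,0,0],[4,-0.4,0,0,0,0,0]]'
python3 -m inch '[[4,-0.3,0,0,0,0,0],[4,-0.3,0,0,0,0,0],[4,-0.3,0,0,0,0,0],[3,-0.3,0,0,0,0,0],[0,0,0,0,0,0,0]]'
python3 - <<'E'
from h import *
delta([0.514,0.161,0.16])
p=vision.read_camera('side'); save(p,'side2.png')
for l in ['left_pad']:
    for r in tip_of(p,l)[:3]: print(r['confidence'],r['location'],to_world(p,r['location']))
s=get_state();p=vision.read_camera('wrist'); save(p,'wrist2.png')
q=s['orientation'];T=np.eye(4);T[:3,:3]=R.from_quat([q[1],q[2],q[3],q[0]]).as_matrix();T[:3,3]=s['tcp_pos']
p['T']=T@p['tool_from_camera']
for r in tip_of(p,'left_pad')[:3]: print(r['confidence'],r['location'],to_world(p,r['location']))
E
```

```text
clock: 2.9
tcp_pos: [0.441, 0.0052, 0.2516]
orientation: [0.0, 0.864, 0.503, 0.0]
wrist_force: [1.1, -0.7, 0.2]
finger_gap: -0.0
clock: 3.4
tcp_pos: [0.5052, 0.1428, 0.2508]
orientation: [-0.0, 0.863, 0.505, 0.0]
wrist_force: [-0.3, -0.1, -0.3]
finger_gap: 0.0
tool delta cm [ 2.01 -0.12  9.09] tool x [0.49  0.872 0.001] q [ 0.12  0.21 -0.04  1.32  0.    2.2 ] F [-0.3 -0.1 -0.3] gap 0.0 tcp [0.5052 0.1428 0.2508] 3.4
0.74 [253.9, 237.2] [0.50571635 0.17565023 0.11874611]
0.68 [283.5, 170.4] [0.51937266 0.16277335 0.11934038]
```

View pics/side2.png

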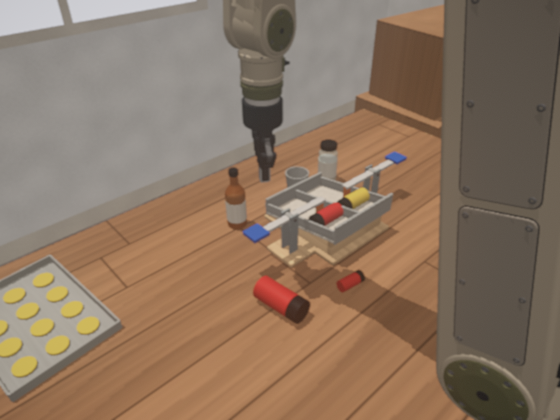

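View pics/wrist2.png

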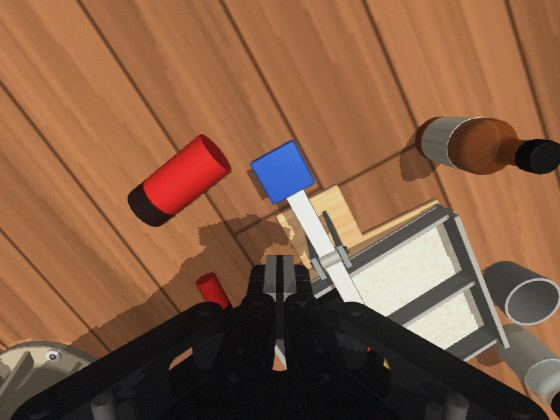

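The wrist view shows the blue pad at (283,171) ahead of the fingers, which puts it at (0.516, 0.163). The area round it is clear. I move over it and down to just above its top.

```bash
python3 -m inch '[[2,0,2,0,0,0,0],[0,0,4,0,0,0,0],[0,0,3,0,0,0,0],[0,0,1.5,0,0,0,0],[0,0,0,0,0,0,0]]'
python3 - <<'E'
from h import *
delta([0.515,0.161,0.08])
p=vision.read_camera('side'); save(p,'side3.png')
E
```

```text
clock: 4.1
tcp_pos: [0.5118, 0.1557, 0.144]
orientation: [-0.001, 0.865, 0.502, -0.002]
wrist_force: [-0.2, 0.5, 0.9]
finger_gap: 0.0005
tool delta cm [0.64 0.04 6.4 ] tool x [ 0.495  0.869 -0.003] q [ 0.15  0.28 -0.21  1.08 -0.    2.23] F [-0.2  0.5  0.9] gap 0.0 tcp [0.5118 0.1557 0.144 ] 4.1
```

View pics/side3.png

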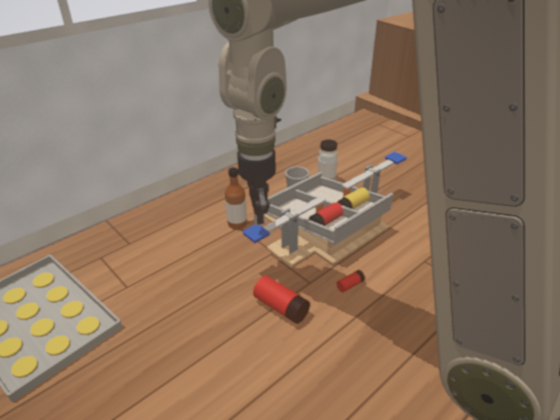

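The fingertips (about px 260,228) stand just above the left pad. I correct 6 mm outward and press.

```bash
python3 -m inch '[[0.6,0,0,0,0,0,0],[0,0,1.5,0,0,0,0],[0,0,1.5,0,0,0,0],[0,0,1.5,0,0,0,0],[0,0,1.0,0,0,0,0]]'
python3 -m inch '[[0,0,0.7,0,0,0,0],[0,0,0,0,0,0,0],[0,0,0,0,0,0,0]]'
python3 - <<'E'
from h import *
delta([0.515,0.161,0.08])
p=vision.read_camera('scene'); save(p,'scene4.png')
for r in tip_of(p,'red_jar'): print(r['confidence'],r['location'],to_world(p,r['location']))
E
```

```text
clock: 4.65
tcp_pos: [0.519, 0.1625, 0.0927]
orientation: [0.001, 0.864, 0.503, 0.002]
wrist_force: [0.5, -1.9, 4.4]
finger_gap: -0.0002
clock: 4.95
tcp_pos: [0.518, 0.1628, 0.0853]
orientation: [0.0, 0.864, 0.503, 0.001]
wrist_force: [2.1, 0.5, 4.6]
finger_gap: -0.0002
tool delta cm [-0.3  -0.18  0.53] tool x [0.493 0.87  0.002] q [ 0.16  0.34 -0.29  0.94  0.    2.24] F [2.1 0.5 4.6] gap -0.0 tcp [0.518  0.1628 0.0853] 4.95
0.86 [276.7, 160.0] [0.41463518 0.18236144 0.0472398 ]
0.64 [214.7, 192.6] [0.3425167  0.03006432 0.027416  ]
```

View pics/scene4.png

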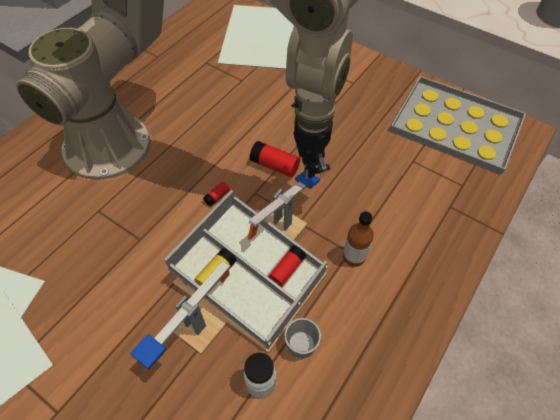

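The gate is up and the red jar is past it, at (288,266), still rolling. I let it settle for a moment, then lift.

```bash
python3 -m inch '[[0,0,0,0,0,0,0],[0,0,0,0,0,0,0],[0,0,0,0,0,0,0],[0,0,0,0,0,0,0],[0,0,0,0,0,0,0]]'
python3 -m inch '[[0,0,-1,0,0,0,0],[0,0,-1.5,0,0,0,0],[0,0,-2,0,0,0,0],[0,0,-3,0,0,0,0],[0,0,-4,0,0,0,0]]'
python3 -m inch '[[0,0,-3,0,0,0,0],[0,0,0,0,0,0,0],[0,0,0,0,0,0,0],[0,0,0,0,0,0,0],[0,0,0,0,0,0,0]]'
python3 - <<'E'
from h import *
delta([0.515,0.161,0.08])
p=vision.read_camera('scene'); save(p,'scene5.png')
for l in ['red_jar','yellow_jar','left_pad','right_pad','cup','shaker','sauce']:
  for r in tip_of(p,l)[:3]: print(l,r['confidence'],np.round(r['location'],1),to_world(p,r['location']).round(3))
E
```

```text
clock: 5.55
tcp_pos: [0.5172, 0.1626, 0.0843]
orientation: [0.0, 0.864, 0.503, 0.0]
wrist_force: [2.9, 0.9, 3.6]
finger_gap: 0.0003
clock: 6.05
tcp_pos: [0.5137, 0.1619, 0.1981]
orientation: [-0.001, 0.864, 0.503, -0.004]
wrist_force: [0.7, 0.8, 0.5]
finger_gap: -0.0003
clock: 6.55
tcp_pos: [0.5156, 0.1623, 0.2275]
orientation: [-0.001, 0.864, 0.503, -0.002]
wrist_force: [-0.0, -0.6, -0.4]
finger_gap: 0.0002
tool delta cm [-0.1   0.05 14.75] tool x [ 0.493  0.87  -0.003] q [ 0.16  0.25 -0.05  1.28 -0.    2.24] F [-0.  -0.6 -0.4] gap 0.0 tcp [0.5156 0.1623 0.2275] 6.55
red_jar 0.89 [215.3 192.3] [0.344 0.031 0.029]
red_jar 0.75 [272.5 156.8] [0.401 0.184 0.048]
red_jar 0.74 [303.8 276.7] [ 0.643 -0.046  0.064]
yellow_jar 0.97 [213.3 269.9] [ 0.496 -0.149  0.095]
left_pad 0.65 [307.4 165. ] [0.514 0.16  0.121]
right_pad 0.72 [145.6 347.5] [ 0.506 -0.338  0.121]
cup 0.56 [301.9 344.1] [ 0.707 -0.145 -0.   ]
shaker 0.6 [265.2 383.1] [ 0.706 -0.264  0.1  ]
sauce 0.59 [355.7 256.8] [0.705 0.061 0.051]
```

View pics/scene5.png

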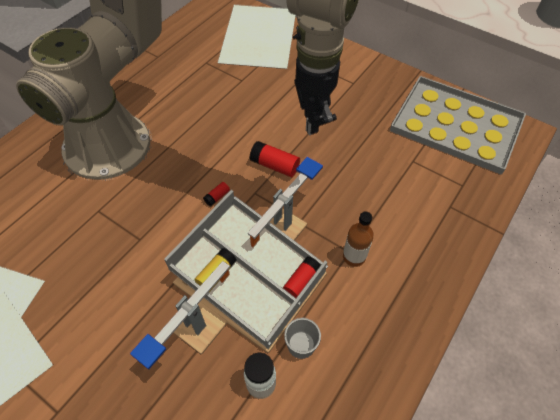

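The red jar rests at the end stop (302,278) with its top at z of about 0.064, which fits a centre height of about 46 mm. The left pad is back at z = 0.121 and the gate is down. Nothing else has moved.

```bash
python3 -c "
from workcell import workorder
print(workorder.hand_in())"
```

```text
the job is handed in; nothing more can be done
None
```

I pressed the left lever's blue pad, on the middle-sized red jar's lane, with the shut fingers. The gate lifted, the jar rolled to the end stop, and I let the lever back up and handed the job in. The hand-in gives no verdict.

**Pressing:** the pad went down about 35 mm, with about 4.5 N measured at the wrist.

**Last checks, from the scene camera at about 6.6 s:**
- **Red jar:** it lies at the end stop. The point measured on its upper surface is at z of about 0.064 m, which fits a resting height of about 46 mm. I did not measure its speed separately.
- **Levers:** both pads are back at z of about 0.12 m, and the left gate is shut.
- **Other things:** the yellow jar, the sauce, the shaker and the cup are where they were, within a few mm (up to about 7 mm, the scatter of the network's readings).
- **Arm:** it stood about 10 cm above the pad with no wrist force beyond noise.

No check failed or disagreed. In some pictures the network missed the lane jar or reported the look-alikes first, so I confirmed it by eye.

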